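# Draw the seated plug from a mould base with the quarter-turn puller

### The job

Take the puller from its wooden stand, feel its cross-bar foot into the slot on top of the steel plug in the aluminium mould base and turn it about a quarter turn clockwise so that it catches. Draw the plug straight up out of its bore with the puller and set it down gently, upright, on the floor of the wooden tray, with the puller left standing in it. Work gently without forcing the puller, do not touch the plug with the gripper, and leave the other things where they are.

Things in the scene. Friction and masses are not known exactly. Their poses are not given: they have to be found in the camera images.
- mould_base: Fixed aluminium block, 100 x 100 x 52 mm high (screw heads 4 mm high at the top's corners, a low hold-down lug on either y side); origin at the centre of its underside, z up. A blind vertical bore, 46 mm wide and 44 mm deep, opens in the middle of its top; the plug sits in it, held by two hidden spring plungers (8 to 18 N to draw it).
- plug: Steel plug, a cup of 44 mm diameter, 40 mm high; origin at the centre of its underside, z up along its axis. Seated, its top lies 4 mm below the block's top. The foot is caught once turned well out of line with the slot; stops inside end its clockwise turn (from above) about 85 degrees from the slot. Plug and plate weigh 0.2 to 0.35 kg; forced past the stop, they turn along.
- plug_top (a point): Centre of the plug's top face, axes as the plug's. A swivel plate there, 8 mm thick, has a slot 27.5 x 10.2 mm through its middle and a 20 mm deep hollow below. The slot's long direction lies 0.2 to 1.6 rad anticlockwise about z from this x axis and is NOT measured: look or feel for it (a foot off the slot rests on the plate, one over it sinks 17 mm). It takes 0.3 N m to turn the plate.
- puller: The puller; origin at the underside of its foot, 79 mm below the head's centre, z up. The foot is a cross bar 24 mm long (along x), 8 mm wide, 6 mm high on an 8 mm rod. A 34 mm collar, underside 17 mm above the origin, lands on the plug's top when the foot is through the slot; the turned foot then has 3 mm of lift before it bears on the plate.
- puller_grip (a point): Centre of the puller's square steel head, 22 x 22 mm and 34 mm high (z up along the rod), its sides square to this point's x and y axes, the foot's bar along x. Grip it by either pair of sides. The puller weighs 0.15 kg; at the start it stands upright in the stand.
- stand: Fixed wooden block 80 x 64 x 40 mm high, with a slot 27 x 11 mm (long along x) through its middle, in which the puller stands hung by its collar, foot 23 mm above the bench; origin at the centre of its underside. It and the tray may stand on either side of the mould base.
- tray: Fixed open wooden tray 120 x 120 mm, 24 mm high, walls and floor 5 mm thick; origin at the centre of its underside.
- spindle_part_3: Bystander: white turned spindle part, 56 mm wide, 102 mm high, loose; origin at its underside.
- spindle_part_2: Bystander: white turned spindle part, 56 mm wide, 135 mm high, loose; origin at its underside.
- block_4: Bystander: grey-brown packing block 40 x 55 x 40 mm, loose; origin at its underside.
There are look-alikes about, which are no part of the job. What is shaped like the puller but blue or pink is not meant.

How it is judged:
On the way, in this order (a step that is already met when the one before it is completed fails the run):
1. the puller's foot is through the slot of the seated plug (z of puller in the frame of plug_top below -0.0115 m and horizontal distance between puller and plug_top below 0.006 m and z of plug_top in the frame of mould_base below 0.055 m), for 0.1 s.
2. the plug hangs on the puller, clear above the block (z of plug_top in the frame of mould_base above 0.094 m and z of puller in the frame of plug_top below -0.01 m and horizontal distance between puller and plug_top below 0.01 m), for 0.1 s.
3. the plug stands on the tray's floor while the puller is still held (z of plug_top in the frame of tray below 0.0485 m and horizontal distance between plug_top and tray below 0.05 m and angle between plug_top's own z axis and vertical below 0.15 rad and contact force between the fingers and puller above 0.5 N), for 0.05 s.
At the end, for the whole second after the job is handed in: The plug stands upright (within 0.1 rad) on the tray's floor, inside its walls, at rest, with the puller standing in it (foot below the slotted plate, within 0.2 rad of upright), both let go (z of plug_top in the frame of tray between 0.042 and 0.0475 m and horizontal distance between plug_top and tray below 0.05 m and angle between plug_top's own z axis and vertical below 0.1 rad and z of puller in the frame of plug_top below -0.0115 m and angle between puller_grip's own z axis and vertical below 0.2 rad and linear speed of each of plug, puller below 0.02 m/s); the robot touches nothing.
It fails at once if the puller is forced: more than 45 N between puller and plug (contact force between puller and plug above 45 N).
It fails at once if the plug is touched by the gripper (contact force between any of the fingers, the arm and plug above 1 N).
It fails at once if a bystander is moved more than 30 mm (distance of any of spindle_part_3, spindle_part_2, block_4 from where it was at the start of the episode above 0.03 m).
It also fails if it takes over 72 s, if anything falls off the work surface, if the arm or the gripper's body presses on something with over 40 N, if the wrist force passes 120 N, or if a joint passes its speed limit or range.

### The arm

A 7-joint arm with a two-finger parallel gripper is mounted at the origin on a cart in front of the work surface, level with it; the furniture and walls round the work are solid. World frame = base frame: x ahead of the robot, y to its left, z up, the work surface at z = 0. Lengths are in m, angles in rad, forces in N, time in s.
With the tool pointing down it reaches from about 0.4 to 0.925 m from the base axis. Payload 4.1 kg.
Tool frame: the origin (TCP) lies midway between the tips of the shut fingers; the grasp point (between the pads) lies 19 mm behind it (r.grasp_offset is the distance from the TCP to the grasp point, in m); z points along the fingers, y is the line along which they close (so a half turn about z gives the same grasp; the last joint's range is limited). The gripper opens to 85 mm and grips with 20 to 120 N. Pads are 22 mm wide; open, the fingers measure 114 mm over their backs; the gripper's body (76 mm by 85 mm) begins 54 mm behind the grasp point. The pads swing forward as they close: fully open they stand 13 mm farther back than shut.
Start: joints at [1.062, 0.398, 0.045, 1.537, -0.019, 1.207, -0.051], TCP at [0.259, -0.596, 0.231] pointing down, gripper open.
Joint ranges: [-2.82, 2.82], [-0.49, 2.23], [-1.37, 1.46], [0, 2.46], [-1.36, 4.5], [0.23, 2], [-2.94, 2.94]. Speed limits (rad/s): [2.57, 2.57, 3.14, 3.14, 3.14, 3.14, 3.14].

### API

Orientations are given as a unit quaternion [x, y, z, w].
In Python, from station import r gives the robot as it stands.
- The arm moves only by the tool move_arm, never from a script. Its argument "motion" is a list of rows, each a list of 7 numbers: the turn, a rotation vector about the world's x, y, z in rad, then the shift along the world's x, y, z in m, then the opening, from 0 (shut) to 1 (fully open). A call has 1 to 20 rows; each row shifts and turns the commanded pose from where the row before left it; what a row does not reach is not made up. A row lasts 1/10 s, in which the tool goes at most 50 mm and 8.59 degrees, less where a joint would pass 70% of its speed; a pose out of reach is approached as far as the arm can. A call is refused whole if a number of a shift passes 0.05 or a number of a turn 0.15, either way. A call with a gripper value outside its range is refused whole. The fingers move at their own pace and stop on an object; "grip_force" is the grip in N (left out, the last holds). Time passes only in rows, so rows that do not move let the fingers close. It gives the time, the measured TCP pose, the force, the opening and the grip force at its end, in the units of the state.
- r.state(): the state, without advancing time (a new reading comes with each control period).
- r.grab_frame(name): name is "scene" or "top"; returns the picture (480x640x3 uint8, red, green, blue); there is no depth.
- r.get_calibration(name): a dict with "fx", "fy", "cx", "cy" (pixels), "xyz" and "rotation" of the camera in the world. Camera axes: x right, y down, z forward; pixel columns grow to the right and rows downward; lengths in m; the calibration is good to about 2 mm. A picture is of the moment at which its call begins. get_calibration takes no time and is no camera call.
- r.finish_job(): hands the job in; it is judged then, once.
The state is a dict: "time_s": time; "joint_positions": joint angles; "joint_velocities": joint speeds; "tau": joint torques, N m; "tool_pos": TCP position; "orientation": TCP orientation; "force": force on the tool from outside, world axes, zero at the start; "ft_torque": the same for the moment, N m; "gripper_width": finger opening in m; "grasp_force": force on a finger pad.
Only numpy, scipy, OpenCV 4.12 (cv2) and the standard library are available. Lean on these libraries where they do the work, as an engineer would, in place of code of your own. Each camera call takes 0.05 s, during which the arm holds its last target. There are 200 camera calls.

## Working session

There is one attempt and no reset: what is moved stays moved. The work goes in short steps, Python scripts to look and compute and a tool call to move; the robot and the scene stay as the last step left them, time stands still between calls to the robot, and variables do not carry over. Pictures are saved under pics/ and viewed, at most 10 in all, crops included, and the job is handed in when it is done.

Besides the shell and the picture viewer there is one more tool, called after ">>>" in YAML: its name, and indented under it one key for each argument. move_arm: Moves the arm, as the interface text tells. Its arguments: {"type":"object","properties":{"motion":{"type":"array","items":{"type":"array","items":{"type":"number"}}},"grip_force":{"type":"number"}},"required":["motion"]}

```bash
mkdir -p pics; ls; python3 - <<'E'
from station import r
import cv2,numpy as np
for n in("scene","top"):
    f=r.grab_frame(n); cv2.imwrite(f"pics/{n}0.png",f[:,:,::-1]); print(n,r.get_calibration(n))
print(r.state(), r.grasp_offset)
E
```

```text
pics
scene {'fx': 610.8355883607923, 'fy': 610.8355883607923, 'cx': 316.3386282361871, 'cy': 234.50498695634187, 'xyz': array([ 0.12401364, -0.79062932,  1.07205102]), 'rotation': array([ 0.90342904, -0.21889586,  0.07771388, -0.36036249])}
top {'fx': 468.8207216811547, 'fy': 468.8207216811547, 'cx': 312.96950973157664, 'cy': 240.5927448709732, 'xyz': array([0.43683693, 0.01804115, 1.03695315]), 'rotation': array([ 0.70742147, -0.70549117,  0.02746659, -0.03290381])}
{'time_s': 0.1, 'joint_positions': array([ 1.06198087,  0.39906674,  0.04499287,  1.53772076, -0.01868206,
        1.20690989, -0.05072678]), 'joint_velocities': array([ 0.00123815, -0.00095257,  0.00080303, -0.0025732 ,  0.0005325 ,
        0.00096087,  0.00154219]), 'tau': array([ 3.77479751e-03, -4.76259041e+01,  1.37019977e+00, -2.54950136e+01,
        1.19557529e-02,  5.01683098e-03,  1.02562174e-05]), 'tool_pos': array([ 0.25880787, -0.59564886,  0.23041441]), 'orientation': array([ 9.79065957e-01,  2.03541503e-01, -2.27431628e-04, -8.10781658e-04]), 'force': array([-0.05997609,  0.45337214,  0.35349395]), 'ft_torque': array([0.02133454, 0.01319269, 0.04724775]), 'grasp_force': 0.0, 'gripper_width': 0.0856325194133167} 0.0187
```

View pics/scene0.png

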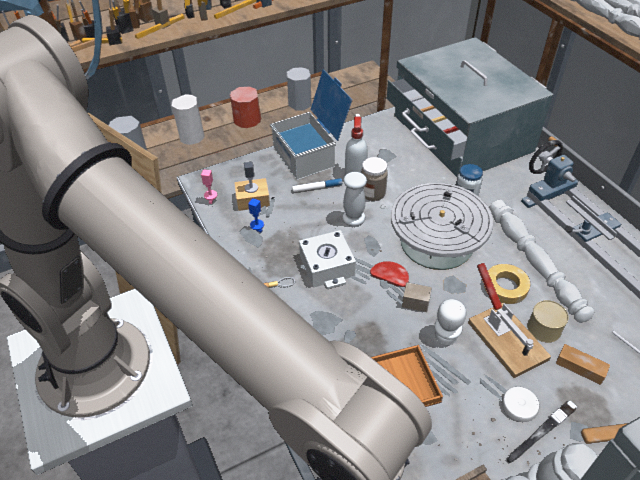

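View pics/top0.png

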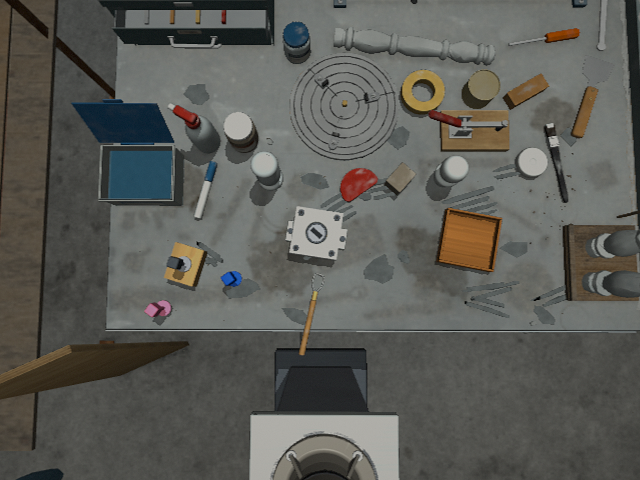

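The scene view shows the stand with the dark steel puller at about (252,185) and the mould base at (327,258). The top view has the stand at (185,265), the plug at (316,232) and the tray at (468,240). I'll enlarge these next.

```bash
cat > h.py <<'E'
import numpy as np,cv2
from scipy.spatial.transform import Rotation as R
from station import r
def ray(n,u,v):
    c=r.get_calibration(n); d=R.from_quat(c['rotation']).apply([(u-c['cx'])/c['fx'],(v-c['cy'])/c['fy'],1]); return np.array(c['xyz']),d
def onz(n,u,v,z):
    o,d=ray(n,u,v); return o+d*(z-o[2])/d[2]
def proj(n,p):
    c=r.get_calibration(n); q=R.from_quat(c['rotation']).inv().apply(np.array(p)-c['xyz']); return np.array([c['fx']*q[0]/q[2]+c['cx'],c['fy']*q[1]/q[2]+c['cy']])
def tri(uv1,uv2):
    o1,d1=ray("scene",*uv1);o2,d2=ray("top",*uv2)
    A=np.stack([d1,-d2],1);t=np.linalg.lstsq(A,o2-o1,rcond=None)[0]
    a=o1+d1*t[0];b=o2+d2*t[1];return (a+b)/2,np.linalg.norm(a-b)
E
python3 - <<'E'
from h import *
s=cv2.imread("pics/scene0.png");t=cv2.imread("pics/top0.png")
def crop(i,u,v,w=60,h=45,k=None): return cv2.resize(i[v-h//2:v+h//2+1,u-w//2:u+w//2+1],(400,300),interpolation=cv2.INTER_CUBIC)
a=np.vstack([np.hstack([crop(t,183,264),crop(t,316,232,72,54)]),np.hstack([crop(s,252,184),crop(s,327,255,72,54)])])
cv2.imwrite("pics/c0.png",a)
print(onz("top",316,234,.052),onz("top",185,265,.04),onz("top",468,240,.024),onz("top",175,262,.12))
E
```

```text
[0.53513522 0.01939582 0.052     ] [0.46936239 0.29817506 0.04      ] [ 0.52564251 -0.30942916  0.024     ] [0.47257168 0.29548992 0.12      ]
```

View pics/c0.png

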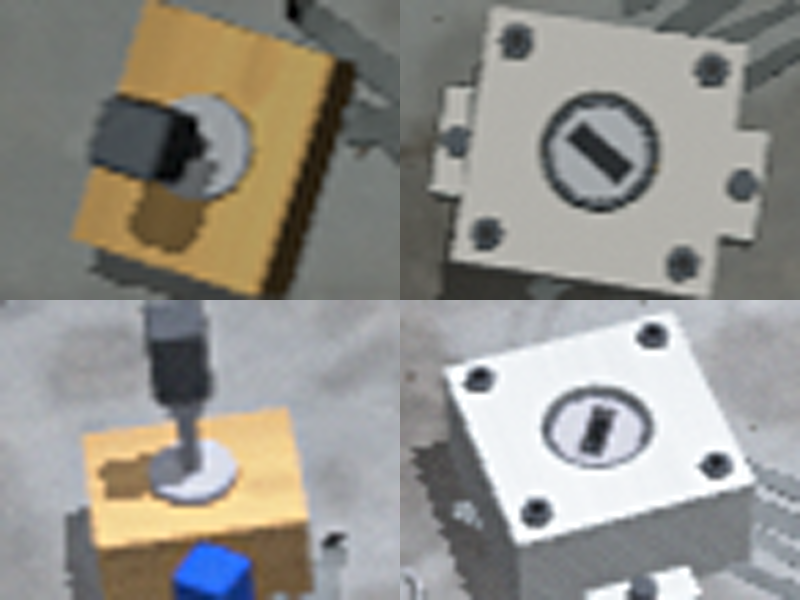

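```bash
python3 - <<'E'
from h import *
t=cv2.imread("pics/top0.png");s=cv2.imread("pics/scene0.png")
H=cv2.cvtColor(t,cv2.COLOR_BGR2HSV);G=cv2.cvtColor(t,cv2.COLOR_BGR2GRAY)
def blob(m,box,close=0,near=None):
    x0,y0,x1,y1=box;k=np.zeros(m.shape,np.uint8);k[y0:y1,x0:x1]=m[y0:y1,x0:x1]*255
    if close:k=cv2.morphologyEx(k,cv2.MORPH_CLOSE,np.ones((close,close)))
    cs,_=cv2.findContours(k,cv2.RETR_EXTERNAL,cv2.CHAIN_APPROX_NONE);return max(cs,key=cv2.contourArea)
def rect(c,z,name):
    q=cv2.boxPoints(cv2.minAreaRect(c));w=np.array([onz("top",*p,z)[:2] for p in q])
    e=[w[1]-w[0],w[2]-w[1]];e.sort(key=np.linalg.norm)
    print(name,w.mean(0).round(4),'sizes',[np.linalg.norm(a).round(4) for a in e],'long dir deg',np.degrees(np.arctan2(e[1][1],e[1][0]))%180,q.round(1).tolist())
wood=(H[...,0]>8)&(H[...,0]<28)&(H[...,1]>90)
bright=wood&(H[...,2]>110)
rect(blob(bright,(155,235,215,295),9),.04,'stand')
rect(blob(wood,(430,200,505,275),9),.024,'tray')
rect(blob((G>150),(285,200,350,268),5),.052,'mould?')
slot=blob(G<90,(308,224,326,242));rect(slot,.048,'slot');print(cv2.contourArea(slot))
# ring
sub=G[215:252,298:336];print(sub[18])
# collar: bright low-saturation near stand
c=blob((G>120)&(H[...,1]<60),(170,245,198,280));rect(c,.045,'collar')
cs=cv2.boundingRect(c);print('collar bbox',cs)
print(onz("top",183,264,.045), [onz("top",cs[0]+cs[2]-1-8,cs[1]+cs[3]/2,.045)])
screws=[]
for u,v in [(301,212.5),(336.5,217.5),(331.5,253),(295.5,247.5)]: screws.append(onz("top",u,v,.056)[:2])
screws=np.array(screws);print(screws.round(4).tolist(),screws.mean(0))
# scene: plug slot
print('plug tri',tri((326.5,252),(316,232)))
E
```

```text
stand [0.4724 0.3016] sizes [np.float64(0.0641), np.float64(0.081)] long dir deg 163.0639111072325 [[163.3000030517578, 277.1000061035156], [175.39999389648438, 240.8000030517578], [203.60000610351562, 250.1999969482422], [191.5, 286.5]]
tray [ 0.5271 -0.3117] sizes [np.float64(0.1219), np.float64(0.1269)] long dir deg 79.31556749026105 [[435.0, 261.3999938964844], [445.29998779296875, 206.60000610351562], [503.1000061035156, 217.5], [492.79998779296875, 272.29998779296875]]
mould? [0.5388 0.0188] sizes [np.float64(0.0997), np.float64(0.1242)] long dir deg 81.28024893052817 [[283.79998779296875, 251.10000610351562], [291.0, 204.8000030517578], [348.79998779296875, 213.6999969482422], [341.70001220703125, 260.0]]
slot [0.5393 0.0189] sizes [np.float64(0.009), np.float64(0.0256)] long dir deg 44.96943969901821 [[310.5, 229.5], [313.5, 226.5], [322.0, 235.0], [319.0, 238.0]]
40.0
[176 177 176 175 178 178 175 123  65  98 145 169 167 168 157 114  56  42
  45  44  43  47 110 160 171 168 149 106  69 132 174 177 177 177 175 177
 178 176]
collar [0.4753 0.2954] sizes [np.float64(0.0186), np.float64(0.0318)] long dir deg 22.36002325367744 [[178.89999389648438, 256.79998779296875], [187.1999969482422, 253.60000610351562], [192.5, 267.5], [184.3000030517578, 270.70001220703125]]
collar bbox (179, 256, 12, 15)
[0.47130458 0.30107296 0.045     ] [array([0.47235758, 0.30322508, 0.045     ])]
[[0.5803, 0.0512], [0.5698, -0.0237], [0.4948, -0.0132], [0.5062, 0.0623]] [0.53776515 0.01914641]
plug tri (array([0.53979904, 0.01946001, 0.04679224]), np.float64(0.0002610095572912757))
```

>>> move_arm:
  motion:
    - [0,0,0.04,0.021,0.042,0,0.6]
    - [0,0,0.04,0.021,0.042,0,0.6]
    - [0,0,0.04,0.021,0.042,0,0.6]
    - [0,0,0.04,0.021,0.042,0,0.6]
    - [0,0,0.04,0.021,0.042,0,0.6]
    - [0,0,0.04,0.021,0.042,0,0.6]
    - [0,0,0.04,0.021,0.042,0,0.6]
    - [0,0,0.04,0.021,0.042,0,0.6]
    - [0,0,0.04,0.021,0.042,0,0.6]
    - [0,0,0.04,0.021,0.042,0,0.6]
    - [0,0,0.04,0,0.042,0,0.6]
    - [0,0,0.04,0,0.042,0,0.6]
    - [0,0,0.04,0,0.042,0,0.6]
    - [0,0,0.04,0,0.042,0,0.6]
    - [0,0,0.04,0,0.042,0,0.6]
    - [0,0,0.04,0,0.042,0,0.6]
    - [0,0,0.04,0,0.042,0,0.6]
    - [0,0,0.04,0,0.042,0,0.6]
    - [0,0,0.04,0,0.042,0,0.6]
    - [0,0,0.04,0,0.042,0,0.6]

```text
time_s: 2.1
tool_pos: [0.4686, 0.2451, 0.2311]
orientation: [0.822, 0.569, -0.0, 0.0]
force: [1.0, -0.5, 0.7]
gripper_width: 0.0513
grasp_force: 0.0
```

>>> move_arm:
  motion:
    - [0,0,0.03,0.002,0.03,0,0.6]
    - [0,0,0.033,0.002,0.0265,0,0.6]
    - [0,0,0,0,0,-0.03,0.6]
    - [0,0,0,0,0,-0.03,0.6]
    - [0,0,0,0,0,0,0.6]
    - [0,0,0,0,0,0,0.6]

```text
time_s: 2.7
tool_pos: [0.4728, 0.3001, 0.1713]
orientation: [0.804, 0.594, -0.001, -0.0]
force: [-0.2, -0.3, 1.0]
gripper_width: 0.0512
grasp_force: 0.0
```

```bash
python3 - <<'E'
from h import *
s=r.grab_frame("scene")[:,:,::-1];t=r.grab_frame("top")[:,:,::-1]
a=np.hstack([cv2.resize(s[110:230,200:310],(400,436)),cv2.resize(t[215:315,130:240],(400,364)).copy() if 0 else cv2.resize(t[205:325,130:240],(400,436))])
cv2.imwrite("pics/c1.png",a)
E
```

```text
(no output)
```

View pics/c1.png

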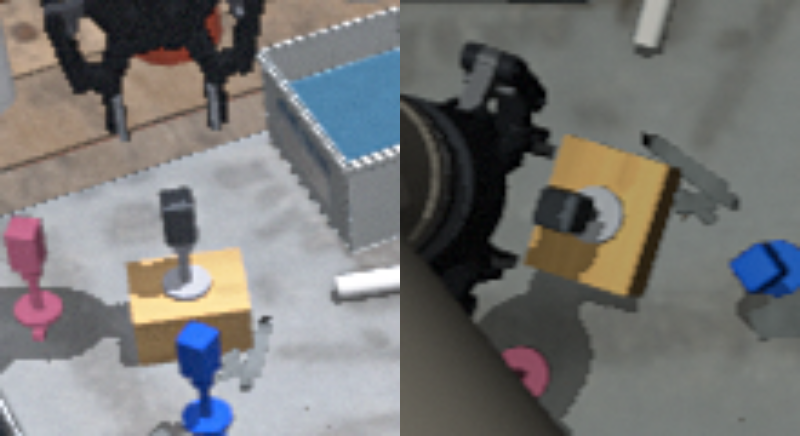

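The fingers sit above the puller, straddling the head at about (178,215) in the left half of the crop. Nothing is in the way, so I'll go down and grip.

>>> move_arm:
  motion:
    - [0,0,0,0,0.0015,-0.03,0.6]
    - [0,0,0,0,0,-0.03,0.6]
    - [0,0,0,0,0,-0.02,0.6]
    - [0,0,0,0,0,-0.003,0.6]
    - [0,0,0,0,0,0,0.45]
    - [0,0,0,0,0,0,0.35]
    - [0,0,0,0,0,0,0.25]
    - [0,0,0,0,0,0,0.1]
    - [0,0,0,0,0,0,0]
    - [0,0,0,0,0,0,0]
    - [0,0,0,0,0,0,0]
    - [0,0,0,0,0,0,0]
    - [0,0,0,0,0,0,0]
    - [0,0,0,0,0,0,0]
  grip_force: 40

```text
time_s: 4.2
tool_pos: [0.4741, 0.3027, 0.0902]
orientation: [0.804, 0.594, 0.002, 0.0]
force: [-0.7, -0.4, 6.6]
gripper_width: 0.0214
grasp_force: 39.6
```

>>> move_arm:
  motion:
    - [0,0,0,0,0,0.005,0]
    - [0,0,0,0,0,0.01,0]
    - [0,0,0,0,0,0.02,0]
    - [0,0,0,0,0,0.025,0]
    - [0,0,0,0,0,0.025,0]
    - [0,0,0.1096,0.0065,-0.0284,0,0]
    - [0,0,0.1096,0.0065,-0.0284,0,0]
    - [0,0,0.1096,0.0065,-0.0284,0,0]
    - [0,0,0.1096,0.0065,-0.0284,0,0]
    - [0,0,0.1096,0.0065,-0.0284,0,0]
    - [0,0,0.1096,0.0065,-0.0284,0,0]
    - [0,0,0.1096,0.0065,-0.0284,0,0]
    - [0,0,0.1096,0.0065,-0.0284,0,0]
    - [0,0,0.1096,0.0065,-0.0284,0,0]
    - [0,0,0.1096,0.0065,-0.0284,0,0]
    - [0,0,0,0,0,0,0]
    - [0,0,0,0,0,0,0]
    - [0,0,0,0,0,0,0]
  grip_force: 80

```text
time_s: 6.0
tool_pos: [0.5376, 0.0191, 0.1736]
orientation: [0.376, 0.926, 0.0, -0.0]
force: [-0.3, 0.4, -2.1]
gripper_width: 0.0205
grasp_force: 78.4
```

```bash
python3 - <<'E'
from h import *
s=r.grab_frame("scene")[:,:,::-1];t=r.grab_frame("top")[:,:,::-1]
cv2.imwrite("pics/s2.png",s);cv2.imwrite("pics/t2.png",t)
a=np.hstack([cv2.resize(s[185:295,277:387],(400,400),interpolation=2),cv2.resize(t[180:290,261:371],(400,400),interpolation=2)])
cv2.imwrite("pics/c2.png",a)
st=r.state();print(st['tool_pos'],R.from_quat(st['orientation']).as_matrix().round(4),st['joint_positions'].round(2),st['force'])
E
```

```text
[0.53768837 0.01931962 0.17358641] [[-7.175e-01  6.966e-01  2.000e-04]
 [ 6.966e-01  7.175e-01  3.000e-04]
 [ 1.000e-04  3.000e-04 -1.000e+00]] [ 0.53  0.33 -0.78  1.86  0.27  1.06  0.44] [ 0.41319413 -0.25999524 -1.36000692]
```

View pics/c2.png

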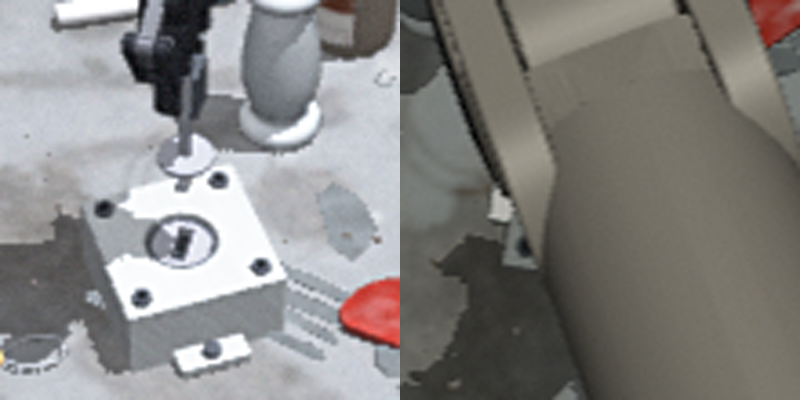

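```bash
python3 - <<'E'
from h import *
print('pred collar',[proj("scene",[.5377,.0193,z]).round(2) for z in(.1234,.1264,.1294)])
print('pred foot tip',proj("scene",[.5377,.0193,.1064]))
print('plug pred',proj("scene",[.5393,.019,.048]),proj("scene",[.5378,.0191,.048]),proj("top",[.5393,.019,.048]))
J=(proj("scene",[.5477,.0193,.126])-proj("scene",[.5377,.0193,.126]))/10,(proj("scene",[.5377,.0293,.126])-proj("scene",[.5377,.0193,.126]))/10
print('px/mm',J)
s=cv2.imread("pics/s2.png");g=cv2.cvtColor(s,cv2.COLOR_BGR2GRAY);cx,cy=328,227
print(g[218:240,316:342])
# plug ring in scene0 and top0: dark ring ellipse
for n,f,(u,v) in(("scene","pics/s2.png",(327,251)),("top","pics/top0.png",(316,232))):
    G=cv2.cvtColor(cv2.imread(f),cv2.COLOR_BGR2GRAY);k=np.zeros_like(G);k[v-15:v+16,u-15:u+16]=(G[v-15:v+16,u-15:u+16]<125)*255
    cs,_=cv2.findContours(k,cv2.RETR_EXTERNAL,cv2.CHAIN_APPROX_NONE);c=max(cs,key=lambda c:cv2.boundingRect(c)[2]);e=cv2.fitEllipse(c);print(n,e,onz(n,*e[0],.052))
E
```

```text
pred collar [array([325.54, 228.72]), array([325.53, 227.76]), array([325.52, 226.79])]
pred foot tip [325.59222402 234.14017964]
plug pred [326.45198718 251.84656328] [325.83752664 252.04995026] [316.19372277 232.23312319]
px/mm (array([ 0.41228504, -0.15619596]), array([-0.21352747, -0.29551801]))
[[202 205 203 201 206 207 205 204 189 117  99 105 106  95 101 113 112 115
  113 111 112 104 104 101 107 107]
 [201 204 200 202 199 196 199 198 200 181 103 102  99  98 106 105 106 108
  106 109 103 102 103 100 102 101]
 [202 197 200 197 192 194 193 193 197 186  98  97 100  96 102  99  97 104
  106 101 106 101 100  98 106 105]
 [194 200 193 186 182 181 190 189 191 175 108  98  98  97 134 111  98  98
  104 106 104 102 102 102 106 105]
 [193 185 176 171 173 180 185 181 162 161 122 101 100 150 247 208 143 110
   94 100 106 104 109 112 111 113]
 [183 173 169 169 171 171 153 144 167 228 132  97 110 153 246 241 239 196
  120 103 104 111 111 117 118 118]
 [176 170 166 167 164 151 141 136 140 147 103  96 107 157 241 238 236 234
  203 120 108 113 114 116 116 117]
 [172 159 136 174 168 140 136 140 13
[... 1180 characters left out ...]
 252 250 250 252 249 118 103 113 134 237 253 251 251 255
  254 150 107 104 137 198 254 250]
 [251 252 251 249 249 249 249 249 248 168 149 132 186 254 251 249 249 252
  255 255 255 255 255 255 252 249]
 [249 249 250 249 248 249 249 249 252 255 255 255 254 252 249 248 249 250
  251 253 253 252 252 252 250 249]
 [249 249 250 249 248 250 249 248 249 251 252 253 250 248 248 248 248 249
  249 251 249 249 249 250 249 248]]
scene ((330.1351013183594, 248.7895965576172), (7.364575386047363, 12.86691951751709), 123.23356628417969) [0.54922091 0.02012654 0.052     ]
top ((315.8702697753906, 232.4036102294922), (21.082988739013672, 21.1181583404541), 157.3624725341797) [0.53852213 0.01967825 0.052     ]
```

The scene half shows the collar at about (328,227) and the plug ring at about (327,251). The head sits about 4 mm off the TCP across the pads, so I'll correct for that and look again lower down.

>>> move_arm:
  motion:
    - [0,0,0,-0.0019,0.0032,-0.02,0]
    - [0,0,0,0,0,-0.02,0]
    - [0,0,0,0,0,-0.01,0]
    - [0,0,0,0,0,0,0]
    - [0,0,0,0,0,0,0]

```text
time_s: 6.6
tool_pos: [0.5365, 0.0215, 0.1239]
orientation: [0.377, 0.926, 0.0, 0.0]
force: [-0.4, 1.0, -1.1]
gripper_width: 0.0205
grasp_force: 78.4
```

```bash
python3 - <<'E'
from h import *
s=r.grab_frame("scene")[:,:,::-1];cv2.imwrite("pics/s3.png",s)
st=r.state();p=st['tool_pos'];print(p,st['force'],st['ft_torque'])
a=cv2.resize(s[215:275,287:367],(800,600),interpolation=2)
def mark(q,col):
    u,v=(proj("scene",q)-[287,215])*10+5;cv2.drawMarker(a,(int(u),int(v)),col,0,20,1)
foot=p[2]-.0672
mark([p[0],p[1],foot+.017],(0,0,255));mark([p[0],p[1],foot],(0,0,255))
mark([.539,.0194,.048],(0,200,0))
for z,rr,c in((.052,.023,(0,200,0)),):
  for th in np.linspace(0,6.28,24):
    u,v=(proj("scene",[.539+rr*np.cos(th),.0194+rr*np.sin(th),z])-[287,215])*10+5;cv2.circle(a,(int(u),int(v)),2,c,-1)
for th in np.linspace(0,6.28,24):
    u,v=(proj("scene",[p[0]+.017*np.cos(th),p[1]+.017*np.sin(th),foot+.017])-[287,215])*10+5;cv2.circle(a,(int(u),int(v)),2,(0,0,255),-1)
cv2.imwrite("pics/c3.png",a)
E
```

```text
[0.53686361 0.02146606 0.12422245] [ 0.16446839  0.65153644 -0.4522916 ] [-0.04310963  0.03480378 -0.00611853]
```

View pics/c3.png

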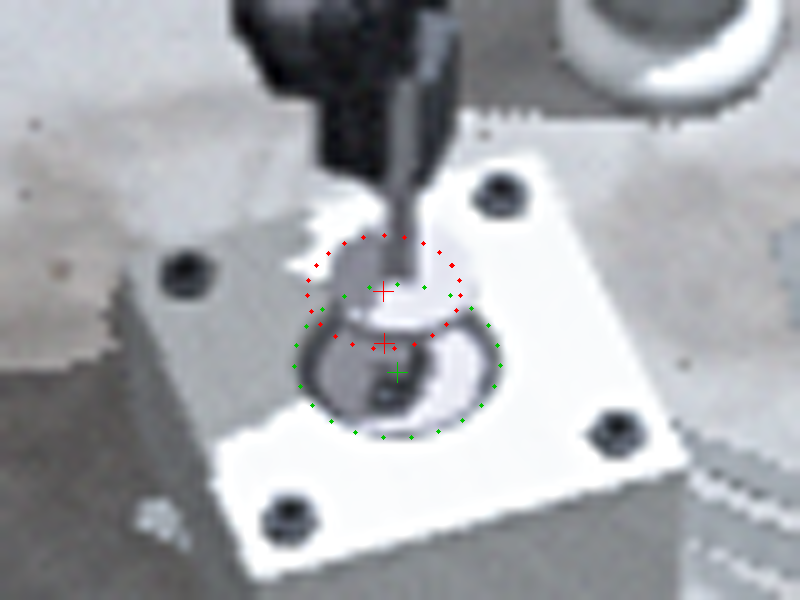

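The green bore ring fits the picture well. The collar lies about 2 px right of and above the prediction, so I'll work out what offset that means.

```bash
python3 - <<'E'
from h import *
p=np.array([.5367,.0215,.1241])
f=lambda q:((proj("scene",q)-[287,215])*10+5).round(0)
print('tcp',f(p),'head bottom c',f(p+[0,0,-.005]))
tx=np.array([-.7175,.6966,0]);ty=np.array([.6966,.7175,0])
for sx in(-1,1):
  for sy in(-1,1): print('pad corner',sx,sy,f(p+tx*.011*sx+ty*.011*sy),'head low corner',f(p+tx*.011*sx+ty*.011*sy+[0,0,-.005]))
s=cv2.imread("pics/s3.png");g=cv2.cvtColor(s,cv2.COLOR_BGR2GRAY)
print('cols 316..338');
for v in range(226,252): print(v,g[v,316:338])
E
```

```text
tcp [382. 135.] head bottom c [382. 151.]
pad corner -1 -1 [416. 181.] head low corner [416. 197.]
pad corner -1 1 [445. 110.] head low corner [445. 126.]
pad corner 1 -1 [318. 160.] head low corner [318. 176.]
pad corner 1 1 [348.  90.] head low corner [348. 106.]
cols 316..338
226 [183 175 125  39  18  37  31  27  18  46  99 113  90  54  53  53 112 221
 205 156 195 152]
227 [186 184 127  37  28  31  32  23  34  48  98 115  90  58  55  50 114 222
 214 206 219 209]
228 [194 193 129  42  12  32  39  28  28  46  99 116  88  51  51  63 133 210
 200 159 207 213]
229 [206 193 125  36  20  26  35  26  31  47  99 115  92  48  49  94 181 215
 212 208 212 207]
230 [206 188 126  39  17  25  29  21  23  46  96 112  88  48  60 133 214 208
 209 212 218 221]
231 [199 184 143  67  30  25  23  27  21  45 101 111  96  50  92 186 216 220
 229 244 255 255]
232 [196 193 198 173 119 102  68  38  21  59 109 109  60  54 149 248 248 255
 254 203 143 138]
233 [194 197 199 202 210 216 205 144  85  87 109  99  76 107 206 255 255 255
 234 125  49  43]
234 [193 197 206 208 213 222 237 241 176 115 100 101 125 224
[... 949 characters left out ...]
4 234 235 237 231
 217 254 252 251]
245 [169 170 172 153 102 131 147 139 175 236 237 236 235 233 236 236 233 208
 222 255 254 252]
246 [173 172 154 123  95 132 202 176 239 243 239 237 236 237 239 232 191 129
 137 232 255 253]
247 [174 155 117  90  78 108 119 153 200 230 233 240 234 206 189 136 129 105
 100 155 249 255]
248 [170 133  91  76 104 140 116 111 112 111 116 111 119 115 147 188 232 190
 120 117 187 248]
249 [158 102  75  93 142 147 141 141 126 120 123 120  89 125 211 240 241 237
 188 119 143 246]
250 [146  82  78 121 146 143 142 145 148 146 146 141  70  88 175 239 236 237
 232 144 118 225]
251 [134  70  83 143 144 140 145 134 115 104 118 107  60  87 167 237 236 237
 235 166 126 219]
```

The collar side accounts for the apparent height difference, so height and the closing direction agree. The offset across the pads is about 4.4 mm. I'll nudge it and feel downward.

>>> move_arm:
  motion:
    - [0,0,0,-0.0009,0.001,-0.006,0]
    - [0,0,0,0,0,-0.002,0]
    - [0,0,0,0,0,-0.002,0]
    - [0,0,0,0,0,-0.002,0]
    - [0,0,0,0,0,0,0]
    - [0,0,0,0,0,0,0]

```text
time_s: 7.25
tool_pos: [0.5353, 0.0218, 0.1113]
orientation: [0.377, 0.926, 0.0, 0.0]
force: [0.5, -0.1, -1.9]
gripper_width: 0.0207
grasp_force: 78.5
```

>>> move_arm:
  motion:
    - [0,0,0,0,0,-0.002,0]
    - [0,0,0,0,0,-0.002,0]
    - [0,0,0,0,0,-0.002,0]
    - [0,0,0,0,0,-0.002,0]
    - [0,0,0,0,0,0,0]

```text
time_s: 7.75
tool_pos: [0.5352, 0.0219, 0.1031]
orientation: [0.377, 0.926, 0.0, -0.0]
force: [0.4, -0.3, -1.1]
gripper_width: 0.0208
grasp_force: 78.5
```

>>> move_arm:
  motion:
    - [0,0,0,0,0,-0.002,0]
    - [0,0,0,0,0,-0.0015,0]
    - [0,0,0,0,0,-0.001,0]
    - [0,0,0,0,0,-0.001,0]
    - [0,0,0,0,0,0,0]

```text
time_s: 8.25
tool_pos: [0.5352, 0.022, 0.0983]
orientation: [0.377, 0.926, -0.0, -0.0]
force: [-0.9, -0.3, 4.1]
gripper_width: 0.0209
grasp_force: 79.1
```

The foot is through and the collar has landed at TCP z of 0.098. I'll ease up a little, then turn clockwise about the puller's own axis.

>>> move_arm:
  motion:
    - [0,0,0,0,0,0.0015,0]
    - [0,0,0,0,0,0.001,0]
    - [0,0,-0.1134,0.00038,0.00034,0,0]
    - [0,0,-0.1134,0.00041,0.0003,0,0]
    - [0,0,-0.1134,0.00044,0.00025,0,0]
    - [0,0,-0.1134,0.00047,0.0002,0,0]
    - [0,0,0,0,0,0,0]

```text
time_s: 8.95
tool_pos: [0.5368, 0.0231, 0.1002]
orientation: [0.575, 0.818, -0.0, 0.0]
force: [0.1, -0.2, -0.4]
gripper_width: 0.0205
grasp_force: 78.4
```

```bash
python3 -c "
from h import *
s=r.state();print(s['tool_pos'],s['force'],s['ft_torque'],R.from_quat(s['orientation']).as_matrix()[:,1])"
```

```text
[0.53676254 0.02312826 0.1001838 ] [ 0.09916127 -0.20959431 -0.3613489 ] [-0.03935245 -0.09270641 -0.01879537] [ 9.41141252e-01  3.38013486e-01 -1.63154903e-04]
```

>>> move_arm:
  motion:
    - [0,0,-0.1134,0.00049,0.00015,-0.0004,0]
    - [0,0,-0.1134,0.0005,9e-05,0,0]
    - [0,0,-0.1134,0.00051,3e-05,0,0]
    - [0,0,-0.1134,0.00051,-3e-05,0,0]
    - [0,0,-0.1134,0.0005,-8e-05,0,0]
    - [0,0,0,0,0,0,0]

```text
time_s: 9.55
tool_pos: [0.5393, 0.0234, 0.0998]
orientation: [0.78, 0.625, -0.0, -0.0]
force: [-0.3, 0.2, -1.9]
gripper_width: 0.0207
grasp_force: 78.4
```

```bash
python3 -c "
from h import *
s=r.state();print(s['tool_pos'],s['force'],s['ft_torque'],R.from_quat(s['orientation']).as_matrix()[:,1])"
```

```text
[0.53929803 0.023435   0.09980309] [-0.32740826  0.23212872 -1.87868319] [ 0.00954969 -0.00964208 -0.0051396 ] [ 9.75897282e-01 -2.18230327e-01 -1.39097537e-04]
```

>>> move_arm:
  motion:
    - [0,0,-0.1134,0.00049,-0.00014,0,0]
    - [0,0,-0.1134,0.00047,-0.00019,0,0]
    - [0,0,-0.1134,0.00045,-0.00025,0,0]
    - [0,0,0,0,0,0,0]

```text
time_s: 9.95
tool_pos: [0.5399, 0.0222, 0.0995]
orientation: [0.875, 0.485, -0.001, -0.0]
force: [-1.3, -0.7, -1.3]
gripper_width: 0.0206
grasp_force: 78.5
```

```bash
python3 -c "
from h import *
s=r.state();print(s['tool_pos'],s['force'],s['ft_torque'],R.from_quat(s['orientation']).as_matrix()[:,1])"
```

```text
[0.53986398 0.02219101 0.09952915] [-1.31311414 -0.65945238 -1.25014869] [-0.32392558  0.35684552 -0.00188571] [ 0.84772613 -0.5304328  -0.0012065 ]
```

>>> move_arm:
  motion:
    - [0,0,0,0,0,0.001,0]
    - [0,0,0,0,0,0.001,0]
    - [0,0,0,0,0,0.001,0]
    - [0,0,0,0,0,0.001,0]
    - [0,0,0,0,0,0,0]
  grip_force: 110

```text
time_s: 10.45
tool_pos: [0.5398, 0.0222, 0.1021]
orientation: [0.876, 0.483, -0.001, -0.0]
force: [2.8, -0.9, -19.2]
gripper_width: 0.0201
grasp_force: 108.4
```

>>> move_arm:
  motion:
    - [0,0,0,0,0,0.001,0]
    - [0,0,0,0,0,0.001,0]
    - [0,0,0,0,0,0,0]

```text
time_s: 10.75
tool_pos: [0.5395, 0.0224, 0.1054]
orientation: [0.876, 0.483, -0.002, -0.001]
force: [-0.8, -2.0, -17.2]
gripper_width: 0.0205
grasp_force: 109.1
```

```bash
python3 -c "
from h import *
s=r.state();print(s['tool_pos'],s['force'],s['ft_torque'],R.from_quat(s['orientation']).as_matrix()[:,1:])"
```

```text
[0.53947076 0.02243145 0.10537538] [ -0.75391305  -2.02598151 -17.18043745] [-0.41960402  0.13936293  0.00676586] [[ 8.45797756e-01 -3.13998736e-03]
 [-5.33498486e-01 -5.73830037e-04]
 [-2.34966878e-03 -9.99994906e-01]]
```

>>> move_arm:
  motion:
    - [0,0,0,0,0,0.0015,0]
    - [0,0,0,0,0,0.0015,0]
    - [0,0,0,0,0,0.0015,0]
    - [0,0,0,0,0,0.0015,0]
    - [0,0,0,0,0,0.002,0]
    - [0,0,0,0,0,0.002,0]
    - [0,0,0,0,0,0,0]

```text
time_s: 11.45
tool_pos: [0.5407, 0.0228, 0.1169]
orientation: [0.876, 0.483, -0.0, 0.0]
force: [-4.8, -1.6, -10.9]
gripper_width: 0.0199
grasp_force: 110.0
```

```bash
python3 -c "
from h import *
s=r.state();print(s['tool_pos'],s['force'],s['ft_torque']);f=r.grab_frame('scene')[:,:,::-1];cv2.imwrite('pics/s4.png',f);cv2.imwrite('pics/c4.png',cv2.resize(f[205:275,280:373],(800,600),interpolation=2))"
```

```text
[0.54074406 0.02278072 0.11693514] [ -4.79462883  -1.60717361 -10.89049767] [-0.44404165  1.38510804 -0.05355813]
```

View pics/c4.png

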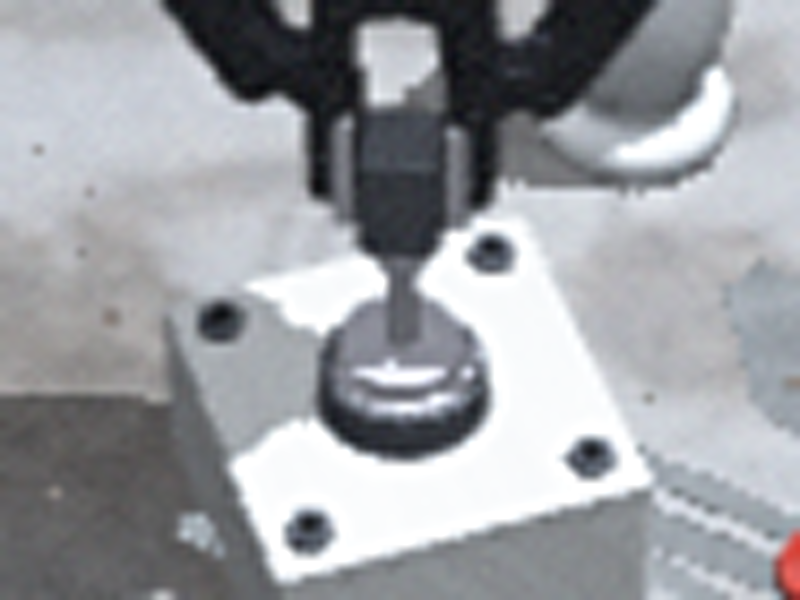

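The plug is coming out upright, about 15 mm clear so far. I'll ease off the side force and keep lifting.

>>> move_arm:
  motion:
    - [0,0,0,-0.0006,-0.0003,0.002,0]
    - [0,0,0,-0.0006,-0.0003,0.002,0]
    - [0,0,0,0,0,0.003,0]
    - [0,0,0,0,0,0.003,0]
    - [0,0,0,0,0,0,0]

```text
time_s: 12.0
tool_pos: [0.5425, 0.023, 0.129]
orientation: [0.876, 0.483, 0.003, 0.001]
force: [-1.5, -2.0, -2.9]
gripper_width: 0.0199
grasp_force: 110.9
```

```bash
python3 -c "
from h import *
s=r.state();print(s['tool_pos'],s['force'],s['ft_torque'])"
```

```text
[0.54254222 0.0230007  0.12903144] [-1.4690552  -1.99637858 -2.88231929] [-0.01603104  0.57949756 -0.06846351]
```

>>> move_arm:
  motion:
    - [0,0,0,0,0,0,0]
    - [0,0,0,0,0,0,0]
    - [0,0,0,0,0,0,0]

```text
time_s: 12.3
tool_pos: [0.541, 0.022, 0.1268]
orientation: [0.876, 0.483, 0.001, 0.001]
force: [0.4, -0.9, -4.9]
gripper_width: 0.02
grasp_force: 111.1
```

```bash
python3 -c "
from h import *
s=r.state();print(s['tool_pos'],s['force'],s['ft_torque'],s['joint_velocities'].round(3))"
```

```text
[0.54102016 0.02202099 0.12682255] [ 0.41807206 -0.93747774 -4.88764801] [-0.22082882  0.06710641 -0.01690465] [-0.001  0.004  0.001  0.005 -0.003  0.001  0.001]
```

>>> move_arm:
  motion:
    - [0,0,0,0,0,0.003,0]
    - [0,0,0,0,0,0.003,0]
    - [0,0,0,0,0,0.004,0]
    - [0,0,0,0,0,0.004,0]
    - [0,0,0,0,0,0.005,0]
    - [0,0,0,0,0,0.006,0]
    - [0,0,0,0,0,0.008,0]
    - [0,0,0,0,0,0.008,0]
    - [0,0,0,0,0,0.008,0]
    - [0,0,0,0,0,0,0]
    - [0,0,0,0,0,0,0]
    - [0,0,0,0,0,0,0]

```text
time_s: 13.5
tool_pos: [0.5392, 0.022, 0.1746]
orientation: [0.876, 0.483, -0.0, -0.0]
force: [0.4, -0.8, -3.8]
gripper_width: 0.0202
grasp_force: 111.1
```

```bash
python3 -c "
from h import *
s=r.state();print(s['tool_pos'],s['force'],s['ft_torque']);f=r.grab_frame('scene')[:,:,::-1];cv2.imwrite('pics/s5.png',f);cv2.imwrite('pics/c5.png',cv2.resize(f[190:270,280:387],(800,600),interpolation=2))
print(s['orientation'])"
```

```text
[0.53923159 0.02198613 0.17455744] [ 0.44881601 -0.84102248 -3.84202514] [ 0.05113422  0.04352009 -0.01774003]
[ 8.75636823e-01  4.82969951e-01 -4.06558857e-04 -1.23595483e-04]
```

View pics/c5.png

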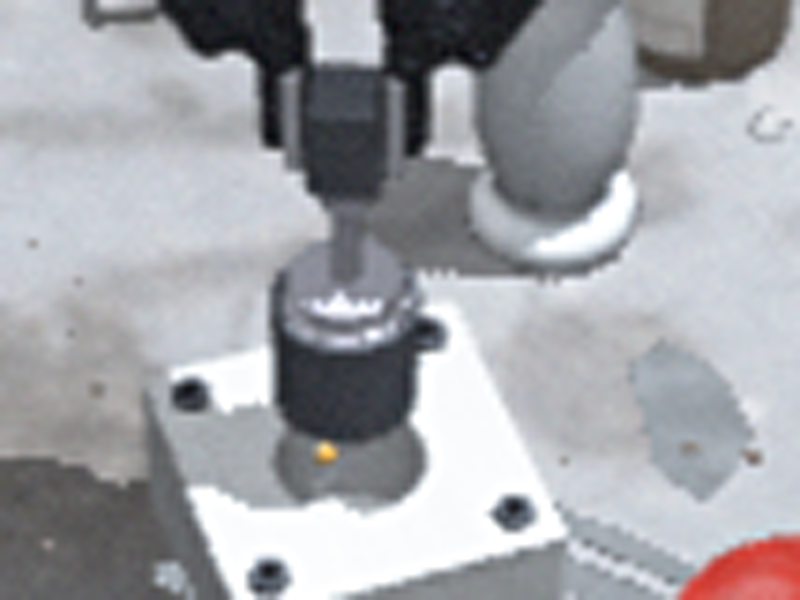

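The plug hangs upright and clear of the bore. I'll carry it to the tray.

>>> move_arm:
  motion:
    - [0,0,0,-0.0003,-0.01,0,0]
    - [0,0,0,-0.0006,-0.02,0,0]
    - [0,0,0,-0.0009,-0.03,0,0]
    - [0,0,0,-0.0009,-0.03,0,0]
    - [0,0,0,-0.0009,-0.03,0,0]
    - [0,0,0,-0.0009,-0.03,0,0]
    - [0,0,0,-0.0009,-0.03,0,0]
    - [0,0,0,-0.0009,-0.03,0,0]
    - [0,0,0,-0.0009,-0.03,0,0]
    - [0,0,0,-0.0009,-0.03,0,0]
    - [0,0,0,-0.0009,-0.03,0,0]
    - [0,0,0,-0.0006,-0.02,0,0]
    - [0,0,0,0,-0.01,0,0]
    - [0,0,0,0,0,-0.015,0]
    - [0,0,0,0,0,-0.015,0]
    - [0,0,0,0,0,-0.01,0]
    - [0,0,0,0,0,0,0]
    - [0,0,0,0,0,0,0]

```text
time_s: 15.35
tool_pos: [0.5301, -0.3068, 0.1344]
orientation: [0.875, 0.484, -0.0, -0.0]
force: [0.4, 0.8, -4.9]
gripper_width: 0.0201
grasp_force: 110.9
```

```bash
python3 -c "
from h import *
s=r.state();print(s['tool_pos'],s['force'],s['ft_torque'],s['orientation']);f=r.grab_frame('scene')[:,:,::-1];t=r.grab_frame('top')[:,:,::-1]
print(proj('scene',[.527,-.312,.005]))
u,v=proj('scene',[.527,-.312,.03]).astype(int)
cv2.imwrite('pics/c6.png',np.hstack([cv2.resize(f[v-55:v+45,u-50:u+50],(400,400),interpolation=2),cv2.resize(t[190:290,418:518],(400,400),interpolation=2)]))"
```

```text
[ 0.53010732 -0.30678649  0.13440814] [ 0.35128556  0.83970443 -4.85147609] [-0.01329887 -0.01996282  0.03071598] [ 8.75252555e-01  4.83665908e-01 -1.18368128e-04 -4.91487652e-04]
[399.26342086 380.90441667]
```

View pics/c6.png

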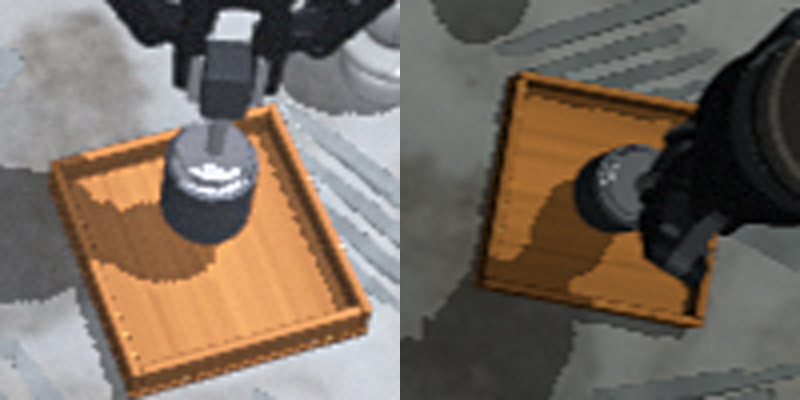

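The plug is upright over the middle of the tray. I'll lower it gently.

>>> move_arm:
  motion:
    - [0,0,0,0,0,-0.01,0]
    - [0,0,0,0,0,-0.01,0]
    - [0,0,0,0,0,-0.006,0]
    - [0,0,0,0,0,-0.003,0]
    - [0,0,0,0,0,-0.001,0]
    - [0,0,0,0,0,-0.001,0]
    - [0,0,0,0,0,-0.001,0]
    - [0,0,0,0,0,-0.001,0]
    - [0,0,0,0,0,-0.001,0]
    - [0,0,0,0,0,0,0]
    - [0,0,0,0,0,0,0]

```text
time_s: 16.55
tool_pos: [0.53, -0.308, 0.101]
orientation: [0.876, 0.483, 0.0, 0.0]
force: [-0.3, -0.4, -4.9]
gripper_width: 0.0201
grasp_force: 111.1
```

>>> move_arm:
  motion:
    - [0,0,0,0,0,-0.001,0]
    - [0,0,0,0,0,-0.001,0]
    - [0,0,0,0,0,-0.001,0]
    - [0,0,0,0,0,-0.001,0]
    - [0,0,0,0,0,0,0]
    - [0,0,0,0,0,0,0]

```text
time_s: 17.15
tool_pos: [0.5303, -0.3081, 0.0973]
orientation: [0.876, 0.483, 0.0, 0.0]
force: [0.0, -0.2, -1.6]
gripper_width: 0.0201
grasp_force: 111.1
```

>>> move_arm:
  motion:
    - [0,0,0,0,0,-0.001,0]
    - [0,0,0,0,0,-0.001,0]
    - [0,0,0,0,0,0,0]
    - [0,0,0,0,0,0,0]

```text
time_s: 17.55
tool_pos: [0.5303, -0.3081, 0.0955]
orientation: [0.876, 0.483, 0.0, 0.0]
force: [-1.4, -0.3, 3.4]
gripper_width: 0.0204
grasp_force: 112.2
```

>>> move_arm:
  motion:
    - [0,0,0,0,0,0,0]
    - [0,0,0,0,0,0,0]
    - [0,0,0,0,0,0,0.28]
    - [0,0,0,0,0,0,0.35]
    - [0,0,0,0,0,0,0.5]
    - [0,0,0,0,0,0,0.7]
    - [0,0,0,0,0,0,0.7]
    - [0,0,0,0,0,0,0.7]
    - [0,0,0,0,0,0.01,0.7]
    - [0,0,0,0,0,0.02,0.7]
    - [0,0,0,0,0,0.03,0.7]
    - [0,0,0,0,0,0.04,0.7]
    - [0,0,0,0,0,0.04,0.7]
    - [0,0,0,0,0,0,0.7]
    - [0,0,0,0,0,0,0.7]
  grip_force: 20

```text
time_s: 19.05
tool_pos: [0.5307, -0.3082, 0.2368]
orientation: [0.876, 0.483, 0.001, 0.001]
force: [0.1, 0.8, -0.9]
gripper_width: 0.0599
grasp_force: 0.0
```

```bash
python3 -c "
from h import *
s=r.state();print(s['tool_pos'],s['force'],s['gripper_width']);f=r.grab_frame('scene')[:,:,::-1]
cv2.imwrite('pics/c7.png',cv2.resize(f[280:420,320:480],(640,560),interpolation=2))"
```

```text
[ 0.5306851  -0.30817746  0.23683435] [ 0.09847883  0.82563065 -0.90430415] 0.059890932977575535
```

View pics/c7.png

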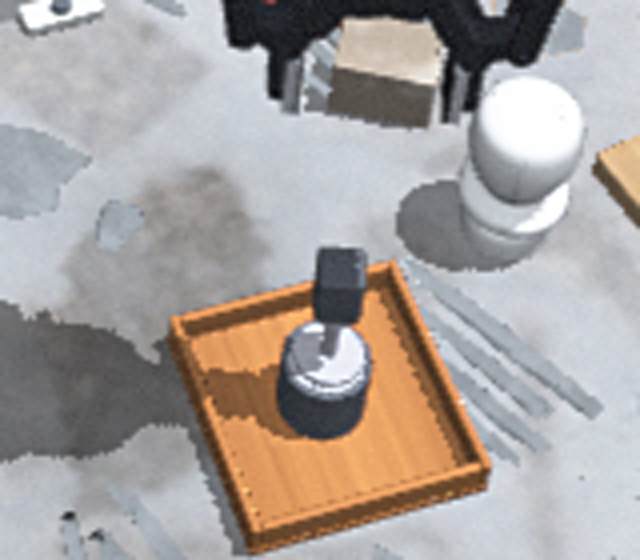

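```bash
python3 -c "
from h import *
for z in(.005,.05,.09,.125): print(z,(proj('scene',[.527,-.312,z])-[320,280])*4)"
```

```text
0.005 [317.05368344 403.6176667 ]
0.05 [324.78121886 355.2097045 ]
0.09 [332.0261736  309.82479511]
0.125 [338.67878483 268.15053085]
```

The lean in the image matches perspective, so the puller is upright and let go.

```bash
python3 -c "
from station import r
print(r.finish_job())"
```

```text
the job is handed in; nothing more can be done
None
```

I handed the job in after about 19 s of robot time: the plug is out of its bore and stands upright near the middle of the tray, with the puller standing in it and let go; no verdict came back.

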